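Take the soap basket off its hook and put it in the tray

TASK

First slide the tray's flat cover all the way across, so that it shuts the bay with the comb and tweezer and uncovers the empty bay. Then unhook the little soap basket from the caddy - lift it past the hook's upturned tip before drawing it away, without dragging on the hook - and set it down, not drop it, standing upright on the floor of the empty bay. Leave the comb, the tweezer and the things on the caddy's upper tier where they are.

Things in the scene. Friction and masses are not known exactly. Their poses are not given: they have to be found in the camera images.
- caddy: White two-tier caddy, fixed, 130 x 220 x 256 mm; origin under its centre, front (its -x) turned to the robot's left. Lower tray 50 mm high; upper tray 185 to 250 mm up on corner posts, front face x = -65 mm. A lip 250 to 256 mm up juts 14 mm forward of it: over the hook a gripper pointing straight down does not fit, one leaning out to the caddy's front by 35 to 45 degrees (fingers pointing down and to caddy +x) does.
- hook_seat (a point): Where the basket's handle rests: on the level bar of the steel hook, 24 mm in front of the upper tray's face, 203 mm up. The hook is a 6 mm round bar at the caddy's y = 0: from the face 40 mm straight forward (caddy -x), then straight up. Axes as the caddy's.
- hook_tip (a point): Top of the upturned end of the hook, 16 mm in front of hook_seat and 20 mm above it. Axes as the caddy's.
- basket_mid (a point): Centre (40 mm above the underside) of the loose grey soap basket, 70 g, hung on the hook. Box 42 x 50 (y) x 24 mm; strap handle in its y-z plane: legs 10 mm wide in x, outer faces y = +-25 mm, straight from 24 to 66 mm above the underside, peak 75 mm (inside), 79 mm (top). The hook runs through it along x. Raised 20 to 44 mm it clears the tip and the box is still under the hook. x, y near the caddy's.
- tray: White plastic tray, fixed, 128 (x) x 244 (y) x 32 mm high, walls and floor 4 mm; origin at the centre of its underside, z up. A wall at y = 0 parts it into two bays, each 120 x 116 mm inside: the bay at its +y side (centre y = +61 mm) is empty and covered at the start; the bay at its -y side (centre y = -61 mm) holds comb and tweezer.
- cover (a joint): Slide of the tray's flat white cover along the tray's -y, m: 0 = over the empty +y bay, 0.122 = at the stop, fully over the -y bay. Starts at 0 to 0.02. Sliding friction 1 to 2 N; it stays where it is left.
- cover_grip (a point): Point on the cover's grip, mid-cover, 55 mm above the shelf. The grip is an upright rib 50 (tray x) x 12 (tray y) mm, from the cover's top (37 mm above the shelf) to 67 mm above the shelf; the cover plate is 126 x 120 x 4 mm. Axes as the tray's; moves with the cover.
- comb_mid (a point): Centre of a black wide-tooth comb, 100 x 39 x 6 mm, lying in the tray's -y bay. Bystander.
- tweezer_mid (a point): Centre of a steel tweezer, 90 x 14 x 7 mm, lying in the tray's -y bay. Bystander.
- soapbox_mid (a point): Centre of a yellow soap bar box, 60 x 90 x 34 mm, lying in the caddy's upper tier. Bystander.
- deodorant_mid (a point): Centre of an orange deodorant stick, 36 mm across, 95 mm high, standing in the caddy's upper tier. Bystander.

How it is judged:
On the way, in this order (a step that is already met when the one before it is completed fails the run):
1. the cover is slid fully across, over the comb and tweezer (value of joint cover above 0.115 m), for 0.2 s.
2. the basket is off the hook and drawn clear in front of its tip (x of basket_mid in the frame of caddy below -0.145 m and height (world z) of basket_mid above 0.07 m), for 0.1 s.
At the end, for the whole second after the job is handed in: The cover is within 7 mm of its stop over the comb bay, and the basket stands at rest and upright (within 7 degrees) on the floor of the tray's other bay, not on its walls (value of joint cover above 0.115 m and x of basket_mid in the frame of tray between -0.045 and 0.045 m and y of basket_mid in the frame of tray between 0.015 and 0.105 m and z of basket_mid in the frame of tray between 0.038 and 0.05 m and angle between basket_mid's own z axis and vertical below 0.12 rad and linear speed of basket below 0.02 m/s); the robot touches nothing.
It fails at once if the basket is dragged against the hook or caddy (more than 20 N) (contact force between basket and caddy above 20 N).
It fails at once if the basket is dropped (falls free faster than 0.6 m/s, a drop of some 2 cm) (linear speed of basket above 0.6 m/s and contact force between the fingers and basket below 0.2 N).
It fails at once if the comb or the tweezer is knocked out of its place (more than 25 mm) (distance of any of comb_mid, tweezer_mid from where it was at the start of the episode above 0.025 m).
It fails at once if the soapbox or the deodorant is knocked out of its place (more than 25 mm) (distance of any of soapbox_mid, deodorant_mid from where it was at the start of the episode above 0.025 m).
It also fails if it takes over 66 s, if anything falls off the work surface, if the arm or the gripper's body presses on something with over 40 N, if the wrist force passes 120 N, or if a joint passes its speed limit or range.

ROBOT

A 6-joint arm with a two-finger parallel gripper is mounted at the origin on the work surface. World frame = base frame: x ahead of the robot, y to its left, z up, the work surface at z = 0. Lengths are in m, angles in rad, forces in N, time in s.
With the tool pointing down it reaches from about 0.35 to 0.775 m from the base axis. Payload 7.3 kg.
Tool frame: the origin (TCP) lies at the very end of the fingers, on their centre line; the grasp point (between the pads) lies 19 mm behind it; z points along the fingers, y is the line along which they close (so a half turn about z gives the same grasp; the last joint's range is limited). The gripper opens to 92 mm and grips with 3 to 60 N. Pads are 19 mm wide; open, the fingers measure 130 mm over their backs; the gripper's body (75 mm by 190 mm) begins 47 mm behind the grasp point.
Start: joints at [-1.287, 0.342, 1.524, -0, 1.275, -0.146], TCP at [0.219, -0.477, 0.227] pointing down, gripper open.
Joint ranges: [-2.53, 2.53], [-0.77, 2.02], [0.04, 2.7], [-1, 4.14], [0.28, 2.66], [-3.11, 3.11]. Speed limits (rad/s): [2.57, 2.57, 3.14, 3.14, 3.14, 3.14].

INTERFACE

Orientations are given as [roll, pitch, yaw] about the fixed x, y, z axes, in that order (R = Rz(yaw) Ry(pitch) Rx(roll)).
In Python, from cell import robot gives the robot as it stands.
- The arm moves only by the tool apply_moves, never from a script. Its argument "rows" is a list of rows, each an object with "xyz": the shift along the tool's x, y, z in mm, a list of three; "turn": the turn about the tool's z in rad. A call has 1 to 10 rows; each row shifts and turns the commanded pose from where the row before left it, along the tool's axes as they then stand; what a row does not reach is not made up. A row lasts 1/8 s, in which the tool goes at most 62.5 mm and 10.7 degrees, less where a joint would pass 70% of its speed; a pose out of reach is approached as far as the arm can. A call with a gripper value outside its range is refused whole. "gripper" is the opening, from 0 (shut) to 1 (fully open), set as the call begins (left out, the last holds). The fingers move at their own pace and stop on an object; "newtons" is the grip in N (left out, the last holds). Time passes only in rows, so rows that do not move let the fingers close. It gives the time, the measured TCP pose, the force and the opening at its end, in the units of the state.
- robot.observe(): the state, without advancing time (a new reading comes with each control period).
- robot.read_camera(name): name is "side" or "top"; returns a dict with "frame" (384x512x3 uint8, blue, green, red), "mtx" (3x3 intrinsics, pixels), "R" (3x3) and "t" (3): a world point X has camera coordinates R X + t. Camera axes: x right, y down, z forward; pixel columns grow to the right and rows downward; lengths in m; the calibration is good to about 2 mm. A picture is of the moment at which its call begins. There is no depth.
- robot.hand_in(): hands the job in, once; it reports no verdict.
The state is a dict: "time": time; "qpos": joint angles; "qvel": joint speeds; "joint_efforts": joint torques, N m; "tool_pos": TCP position; "tool_rot": TCP orientation; "contact_force": force on the tool from outside, world axes, zero at the start; "torque": the same for the moment, N m; "opening": finger opening in m.
Only numpy, scipy, OpenCV 4.12 (cv2) and the standard library are available. Lean on these libraries where they do the work, as an engineer would, in place of code of your own. Each camera call takes 0.05 s, during which the arm holds its last target. There are 200 camera calls.

## Working session

There is one attempt and no reset: what is moved stays moved. The work goes in short steps, Python scripts to look and compute and a tool call to move; the robot and the scene stay as the last step left them, time stands still between calls to the robot, and variables do not carry over. Pictures are saved under pics/ and viewed, on a budget of 10 in all, crops included, one or two more only if the job needs it, and the job is handed in when it is done.

Besides the shell and the picture viewer there is one more tool, called after "Call:" by a JSON object that holds its "op" and its "data". apply_moves: Moves the arm, as the interface text tells. Its arguments: {"type":"object","properties":{"rows":{"type":"array"},"gripper":{"type":"number"},"newtons":{"type":"number"}},"required":["rows"]}

```bash
mkdir -p pics; ls; python3 - <<'E'
from cell import robot
import cv2,numpy as np
for n in("top","side"):
    c=robot.read_camera(n);cv2.imwrite(f"pics/{n}0.png",c["frame"]);print(n,c["mtx"].round(1).tolist(),c["R"].round(4).tolist(),c["t"].round(4).tolist(),(-c["R"].T@c["t"]).round(3))
s=robot.observe();print(s)
E
```

```text
pics
top [[420.5, 0.0, 248.6], [0.0, 420.5, 193.3], [0.0, 0.0, 1.0]] [[-0.0031, -0.9999, 0.0168], [-0.9981, 0.0021, -0.0609], [0.0608, -0.017, -0.998]] [-0.0752, 0.5461, 1.1573] [ 0.474 -0.057  1.189]
side [[450.0, 0.0, 246.2], [0.0, 450.0, 194.5], [0.0, 0.0, 1.0]] [[-0.911, -0.4124, -0.0089], [-0.2747, 0.6227, -0.7327], [0.3077, -0.665, -0.6805]] [0.4871, 0.2977, 0.9424] [0.235 0.642 0.864]
{'time': 0.1, 'qpos': array([-1.28702302e+00,  3.42633574e-01,  1.52488879e+00, -5.20879848e-05,
        1.27545612e+00, -1.46011602e-01]), 'qvel': array([ 0.000849  ,  0.00014278, -0.0009725 , -0.0011059 , -0.00080228,
        0.00186636]), 'joint_efforts': array([ 1.25245693e-03, -4.32006383e+01, -2.44694960e+01,  7.19551393e-02,
        5.26176696e-02, -6.50677021e-05]), 'tool_pos': array([ 0.21865047, -0.47689678,  0.226136  ]), 'tool_rot': array([-3.14021432e+00, -1.52347577e-04,  4.29800004e-01]), 'contact_force': array([-0.37601414,  0.17540224,  0.46632955]), 'torque': array([0.04550028, 0.01225758, 0.02749638]), 'opening': 0.09171962385623524}
```

View pics/top0.png

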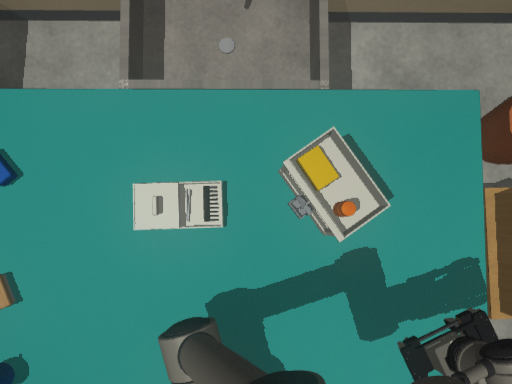

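View pics/side0.png

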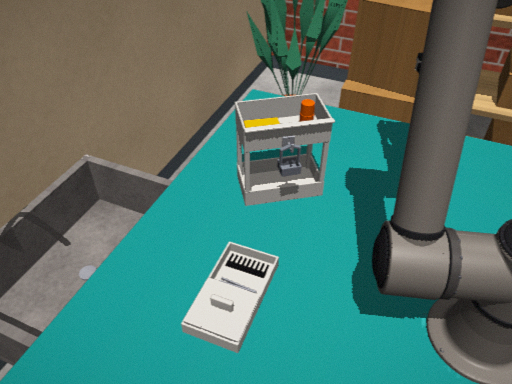

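The top view shows the tray at columns 134–222, rows 181–230, with the grip at about (157,205). The caddy rim corners are near (335,128), (389,205), (343,240) and (283,165), and the basket is at (300,205), in front of the caddy's left-lower face. The side view shows the hook and handle at about (290,150).

```bash
cat > h.py <<'E'
import cv2,numpy as np
from cell import robot
def ray(c,p):
    d=c["R"].T@np.linalg.solve(c["mtx"],[p[0],p[1],1.]);return -c["R"].T@c["t"],d
def onz(c,p,z):
    o,d=ray(c,p);return o+d*(z-o[2])/d[2]
def tri(c1,p1,c2,p2):
    A=[];b=[]
    for c,p in((c1,p1),(c2,p2)):
        o,d=ray(c,p);d=d/np.linalg.norm(d);P=np.eye(3)-np.outer(d,d);A.append(P);b.append(P@o)
    return np.linalg.lstsq(np.vstack(A),np.hstack(b),rcond=None)[0]
def proj(c,X):
    q=c["mtx"]@(c["R"]@np.asarray(X)+c["t"]);return q[:2]/q[2]
E
python3 - <<'E'
from h import *
c=robot.read_camera("top");s=robot.read_camera("side")
f=c["frame"];g=s["frame"]
a=cv2.resize(f[120:250,270:400],(520,520),interpolation=cv2.INTER_CUBIC)
b=cv2.resize(g[90:210,230:340],(440,480),interpolation=cv2.INTER_CUBIC)
im=np.zeros((520,800,3),np.uint8);im[:,:520]=a;im[:480,520:]=b[:,80:360]
cv2.imwrite("pics/z1.png",im)
hsv=cv2.cvtColor(f,cv2.COLOR_BGR2HSV)
m=((hsv[...,1]<90)&(hsv[...,2]>90)).astype(np.uint8)
r=np.zeros_like(m);r[170:240,120:235]=m[170:240,120:235]
k=max(cv2.findContours(r,0,2)[0],key=cv2.contourArea);rr=cv2.minAreaRect(k);print(rr)
P=[onz(c,p,.034) for p in cv2.boxPoints(rr)];print(np.round(P,4),np.mean(P,0))
w=f[165:235,130:185].astype(int).sum(2)
E
```

```text
((177.46633911132812, 204.92291259765625), (47.41435623168945, 90.39337158203125), 88.21009063720703)
[[ 0.5748  0.2449  0.034 ]
 [ 0.5822 -0.0029  0.034 ]
 [ 0.452  -0.007   0.034 ]
 [ 0.4451  0.2391  0.034 ]] [0.51350242 0.11852758 0.034     ]
```

View pics/z1.png

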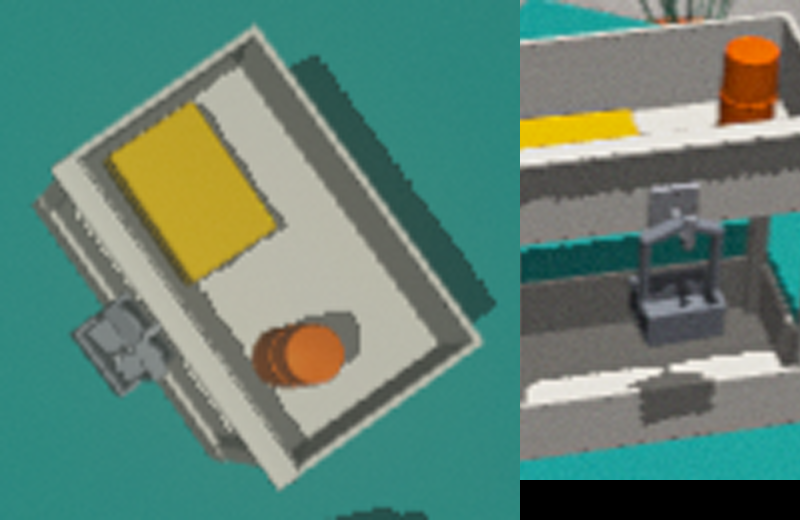

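The zoom shows the lip-rim corners at about (334,126.5), (390,205), (340,242) and (283.4,162.4). The basket hangs on the hook, with the box's outer corners at (288,203) and (300,218) in the top view. Its handle peak is near (290.8,145.5) in the side view.

```bash
python3 - <<'E'
from h import *
c=robot.read_camera("top");s=robot.read_camera("side")
px=np.array([[334.1,126.6],[390.1,205.3],[340.1,241.9],[283.4,162.4]])-.4
W=np.array([onz(c,p,.256)[:2] for p in px]);print(W.round(4))
loc=np.array([[65,110],[65,-110],[-79,-110],[-79,110]])/1e3
A=loc-loc.mean(0);B=W-W.mean(0)
th=np.arctan2((A[:,0]*B[:,1]-A[:,1]*B[:,0]).sum(),(A*B).sum());R=np.array([[np.cos(th),-np.sin(th)],[np.sin(th),np.cos(th)]])
o=W.mean(0)-R@loc.mean(0);print("yaw",th,"o",o,"res",(loc@R.T+o-W).round(4).tolist())
im=[c["frame"].copy(),s["frame"].copy()]
pts=[[-89,0,203+3],[-105,0,223]]+[[-89+a,b,152] for a in(-21,21) for b in(-25,25)]+[[-89,0,207],[-89,25,194],[-89,-25,194]]
for p in pts:
    X=np.r_[R@np.array(p[:2])/1e3+o,p[2]/1e3];print(p,X.round(4),proj(c,X).round(1),proj(s,X).round(1))
# grip rib: vertical front face by shading; print gray profile
g=cv2.cvtColor(c["frame"],6)
print(g[205,140:176]);print(g[190:222,156])
f=s["frame"];hsv=cv2.cvtColor(f,cv2.COLOR_BGR2HSV)
E
```

```text
[[ 0.6824 -0.2649]
 [ 0.5047 -0.3876]
 [ 0.4238 -0.2742]
 [ 0.6013 -0.1498]]
yaw -0.9602118042437948 o [ 0.55705129 -0.2748588 ] res [[0.002, -0.0002], [-0.0005, -0.0035], [-0.0022, 0.001], [0.0006, 0.0027]]
[-89, 0, 206] [ 0.506  -0.2019  0.206 ] [303.4 205.2] [290.5 145.9]
[-105, 0, 223] [ 0.4968 -0.1888  0.223 ] [298.9 209. ] [292.6 144.1]
[-110, -25, 152] [ 0.4735 -0.1991  0.152 ] [299.2 219.1] [301.1 167.3]
[-110, 25, 152] [ 0.5145 -0.1704  0.152 ] [287.5 202.6] [281.5 169.8]
[-68, -25, 152] [ 0.4976 -0.2335  0.152 ] [313.  209.3] [296.6 157. ]
[-68, 25, 152] [ 0.5385 -0.2048  0.152 ] [301.3 192.8] [277.5 159.4]
[-89, 0, 207] [ 0.506  -0.2019  0.207 ] [303.5 205.2] [290.5 145.6]
[-89, 25, 194] [ 0.5265 -0.1876  0.194 ] [296.6 196.8] [280.2 151.1]
[-89, -25, 194] [ 0.4855 -0.2163  0.194 ] [308.8 214. ] [300.1 148.7]
[195 194 195 195 195 195 195 195 195 197 195 195 172 192 194 187 126  91
  96 108 110 110 109 188 194 195 195 196 195 195 195 194 195 194 194 194]
[193 194 195 195 194 186 151 114 117 120 120 122 123 125 123 126 126 131
 138 138 139 140 143 142 144 175 196 196 196 195 196 195]
```

```bash
cat >> h.py <<'E'
from scipy.spatial.transform import Rotation as Ro
CO=np.array([.55705,-.27486]);CY=-.9602
def cad(p): 
    c,s=np.cos(CY),np.sin(CY);return np.array([c*p[0]-s*p[1]+CO[0],s*p[0]+c*p[1]+CO[1],p[2]])
def tocad(X):
    c,s=np.cos(CY),np.sin(CY);d=np.asarray(X)[:2]-CO;return np.array([c*d[0]+s*d[1],-s*d[0]+c*d[1],X[2]])
def go(X,yaw=None):
    s=robot.observe();R=Ro.from_euler("xyz",s["tool_rot"]);y=s["tool_rot"][2]
    print("t",s["time"],"tcp",s["tool_pos"].round(4),"rot",s["tool_rot"].round(3),"F",s["contact_force"].round(1),"op",round(s["opening"],4))
    print("shift mm",(R.inv().apply(np.asarray(X)-s["tool_pos"])*1e3).round(1),"turn",None if yaw is None else round(y-yaw,3))
E
python3 - <<'E'
from h import *
c=robot.read_camera("top")
G=onz(c,(154,205.2),.067);print("grip",G)
ctr=np.array([.5135,.1185]);a=.029
d=G[:2]-ctr;print("tray frame",np.cos(a)*d[0]+np.sin(a)*d[1],-np.sin(a)*d[0]+np.cos(a)*d[1])
print("deo",tocad(onz(c,(348,208),.28)))
go([G[0],G[1],.15],.029)
E
```

```text
grip [0.51158736 0.17600261 0.067     ]
tray frame -0.00024449537997421676 0.05753388933263103
deo [-0.02352015 -0.05635659  0.28      ]
t 0.35 tcp [ 0.2188 -0.4772  0.2266] rot [-3.141 -0.     0.43 ] F [ 0.5 -0.6 -0.3] op 0.092
shift mm [ 538.4 -471.7   76.7] turn 0.401
```

Call:
{"op": "apply_moves", "data": {"rows": [{"xyz": [45, -39, 0], "turn": 0}, {"xyz": [45, -39, 0], "turn": 0}, {"xyz": [45, -39, 0], "turn": 0}, {"xyz": [45, -39, 0], "turn": 0}, {"xyz": [45, -39, 0], "turn": 0}, {"xyz": [45, -39, 0], "turn": 0}, {"xyz": [45, -39, 0], "turn": 0}, {"xyz": [45, -39, 0], "turn": 0}, {"xyz": [45, -39, 0], "turn": 0}, {"xyz": [45, -39, 0], "turn": 0}], "gripper": 1}}

```text
time: 1.6
tool_pos: [0.466, 0.0667, 0.2269]
tool_rot: [3.141, -0.001, 0.43]
contact_force: [1.0, -0.6, -0.2]
opening: 0.0915
```

Call:
{"op": "apply_moves", "data": {"rows": [{"xyz": [44, -40, 20], "turn": 0}, {"xyz": [44, -41, 20], "turn": 0}, {"xyz": [0, 0, 20], "turn": 0.134}, {"xyz": [0, 0, 0], "turn": 0.134}, {"xyz": [0, 0, 0], "turn": 0.133}, {"xyz": [0, 0, 0], "turn": 0}]}}

```text
time: 2.35
tool_pos: [0.5111, 0.1742, 0.1669]
tool_rot: [3.141, 0.0, 0.03]
contact_force: [-0.4, -0.2, -0.1]
opening: 0.0919
```

```bash
python3 - <<'E'
from h import *
go([.5116,.176,.045],.029)
E
```

```text
t 2.35 tcp [0.5111 0.1742 0.1669] rot [3.141 0.    0.03 ] F [-0.4 -0.2 -0.1] op 0.0919
shift mm [  0.5  -1.8 121.9] turn 0.001
```

Call:
{"op": "apply_moves", "data": {"rows": [{"xyz": [0, -2, 50], "turn": 0}, {"xyz": [0, 0, 50], "turn": 0}, {"xyz": [0, 0, 20], "turn": 0}, {"xyz": [0, 0, 0], "turn": 0}]}}

```text
time: 2.85
tool_pos: [0.5101, 0.1758, 0.0457]
tool_rot: [3.141, 0.003, 0.031]
contact_force: [1.3, -0.1, -0.0]
opening: 0.0918
```

Call:
{"op": "apply_moves", "data": {"rows": [{"xyz": [0, 0, 0], "turn": 0}, {"xyz": [0, 0, 0], "turn": 0}, {"xyz": [0, 0, 0], "turn": 0}, {"xyz": [0, 0, 0], "turn": 0}, {"xyz": [0, 0, 0], "turn": 0}, {"xyz": [0, 0, 0], "turn": 0}, {"xyz": [0, 0, 0], "turn": 0}, {"xyz": [0, 0, 0], "turn": 0}], "gripper": 0, "newtons": 15}}

```text
time: 3.85
tool_pos: [0.5111, 0.1761, 0.047]
tool_rot: [3.142, 0.0, 0.029]
contact_force: [-0.9, -0.7, -0.2]
opening: 0.0164
```

Call:
{"op": "apply_moves", "data": {"rows": [{"xyz": [0, 0, 0], "turn": 0}, {"xyz": [0, 0, 0], "turn": 0}, {"xyz": [0, 10, 0], "turn": 0}, {"xyz": [0, 20, 0], "turn": 0}, {"xyz": [0, 25, 0], "turn": 0}, {"xyz": [0, 25, 0], "turn": 0}, {"xyz": [0, 15, 0], "turn": 0}, {"xyz": [0, 10, 0], "turn": 0}, {"xyz": [0, 5, 0], "turn": 0}, {"xyz": [0, 0, 0], "turn": 0}]}}

```text
time: 5.1
tool_pos: [0.5144, 0.0658, 0.047]
tool_rot: [3.141, -0.0, 0.029]
contact_force: [1.6, -0.5, -3.4]
opening: 0.0119
```

Call:
{"op": "apply_moves", "data": {"rows": [{"xyz": [0, 2, 0], "turn": 0}, {"xyz": [0, 2, 0], "turn": 0}, {"xyz": [0, 0, 0], "turn": 0}]}}

```text
time: 5.48
tool_pos: [0.5145, 0.0623, 0.047]
tool_rot: [3.142, -0.0, 0.029]
contact_force: [2.1, 1.2, -4.5]
opening: 0.0121
```

Call:
{"op": "apply_moves", "data": {"rows": [{"xyz": [0, 2, 0], "turn": 0}, {"xyz": [0, 2, 0], "turn": 0}, {"xyz": [0, 0, 0], "turn": 0}]}}

```text
time: 5.85
tool_pos: [0.5147, 0.058, 0.047]
tool_rot: [3.142, -0.0, 0.029]
contact_force: [2.8, 1.3, -4.9]
opening: 0.012
```

Call:
{"op": "apply_moves", "data": {"rows": [{"xyz": [0, 1, 0], "turn": 0}, {"xyz": [0, 1, 0], "turn": 0}, {"xyz": [0, 0, 0], "turn": 0}]}}

```text
time: 6.22
tool_pos: [0.5147, 0.0579, 0.047]
tool_rot: [-3.139, -0.0, 0.028]
contact_force: [4.3, 11.2, -4.5]
opening: 0.012
```

Call:
{"op": "apply_moves", "data": {"rows": [{"xyz": [0, 1, 0], "turn": 0}, {"xyz": [0, 1, 0], "turn": 0}, {"xyz": [0, 0, 0], "turn": 0}]}}

```text
time: 6.6
tool_pos: [0.5146, 0.0578, 0.047]
tool_rot: [-3.136, -0.001, 0.028]
contact_force: [5.1, 21.1, -5.4]
opening: 0.0118
```

The cover is at its stop: force rises with no further motion. Releasing and lifting off.

Call:
{"op": "apply_moves", "data": {"rows": [{"xyz": [0, -2, 0], "turn": 0}, {"xyz": [0, 0, 0], "turn": 0}]}}

```text
time: 6.85
tool_pos: [0.5146, 0.0579, 0.047]
tool_rot: [-3.139, -0.0, 0.029]
contact_force: [3.8, 10.4, -4.8]
opening: 0.0115
```

Call:
{"op": "apply_moves", "data": {"rows": [{"xyz": [0, 0, 0], "turn": 0}, {"xyz": [0, 0, 0], "turn": 0}, {"xyz": [0, 0, 0], "turn": 0}, {"xyz": [0, 0, -10], "turn": 0}, {"xyz": [0, 0, -40], "turn": 0}, {"xyz": [0, 0, -60], "turn": 0}, {"xyz": [0, 0, -60], "turn": 0}, {"xyz": [0, 0, -60], "turn": 0}, {"xyz": [0, 0, -40], "turn": 0}, {"xyz": [0, 0, 0], "turn": 0}], "gripper": 1}}

```text
time: 8.1
tool_pos: [0.5156, 0.056, 0.3213]
tool_rot: [3.141, -0.008, 0.029]
contact_force: [-0.0, -0.9, -0.9]
opening: 0.0919
```

```bash
python3 - <<'E'
from h import *
c=robot.read_camera("side");cv2.imwrite("pics/s2.png",c["frame"])
X=cad([-.093,0,.25]);print(X);go([X[0],X[1],.31],-.96)
E
```

```text
[ 0.50372788 -0.19866452  0.25      ]
t 8.15 tcp [0.5147 0.0561 0.3187] rot [ 3.141e+00 -3.000e-03  2.900e-02] F [-0.8  0.4 -0.3] op 0.0921
shift mm [-18.3 254.3   8.7] turn 0.989
```

View pics/s2.png

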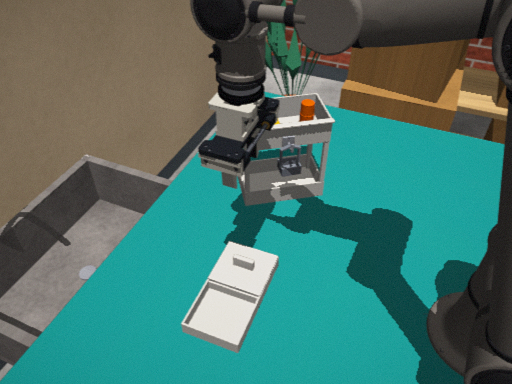

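The cover now lies over the comb bay (grip at about (243,262)) and the other bay is open and empty. The basket still hangs at about (289,165). Next I go above the handle. The moves can't tilt the tool, so I plan to grip the shoulders of the handle with the fingertips, keeping the gripper body above the lip.

Call:
{"op": "apply_moves", "data": {"rows": [{"xyz": [-4, 50, 0], "turn": 0}, {"xyz": [-4, 52, 0], "turn": 0}, {"xyz": [-4, 52, 0], "turn": 0}, {"xyz": [-4, 50, 0], "turn": 0}, {"xyz": [-2, 50, 0], "turn": 0.165}, {"xyz": [0, 0, 0], "turn": 0.165}, {"xyz": [0, 0, 0], "turn": 0.165}, {"xyz": [0, 0, 0], "turn": 0.165}, {"xyz": [0, 0, 0], "turn": 0.165}, {"xyz": [0, 0, 0], "turn": 0.164}]}}

```text
time: 9.4
tool_pos: [0.5031, -0.198, 0.3153]
tool_rot: [3.14, 0.003, -0.966]
contact_force: [0.6, -0.1, 0.2]
opening: 0.0921
```

Call:
{"op": "apply_moves", "data": {"rows": [{"xyz": [0, 0, 0], "turn": 0}, {"xyz": [0, 0, 0], "turn": 0}]}}

```text
time: 9.65
tool_pos: [0.5036, -0.1981, 0.3163]
tool_rot: [3.141, 0.001, -0.957]
contact_force: [0.1, -0.1, 0.1]
opening: 0.0917
```

```bash
python3 - <<'E'
from h import *
X=cad([-.094,0,.25]);go([X[0],X[1],.198],CY)
s=robot.observe()["tool_pos"];print(tocad(s))
im=[]
for n in("top","side"):
    c=robot.read_camera(n)
    u,v=proj(c,[.506,-.2,.22]).astype(int);h=48
    print(n,u,v);im.append(cv2.resize(c["frame"][v-h:v+h,u-h:u+h],(400,400),interpolation=cv2.INTER_CUBIC))
cv2.imwrite("pics/z3.png",np.hstack(im))
E
```

```text
t 9.65 tcp [ 0.5036 -0.1981  0.3163] rot [ 3.141e+00  1.000e-03 -9.570e-01] F [ 0.1 -0.1  0.1] op 0.0917
shift mm [-3.000e-01  1.000e-01  1.183e+02] turn 0.003
[-9.35314655e-02  2.02477353e-04  3.16286254e-01]
top 303 205
side 290 141
```

View pics/z3.png

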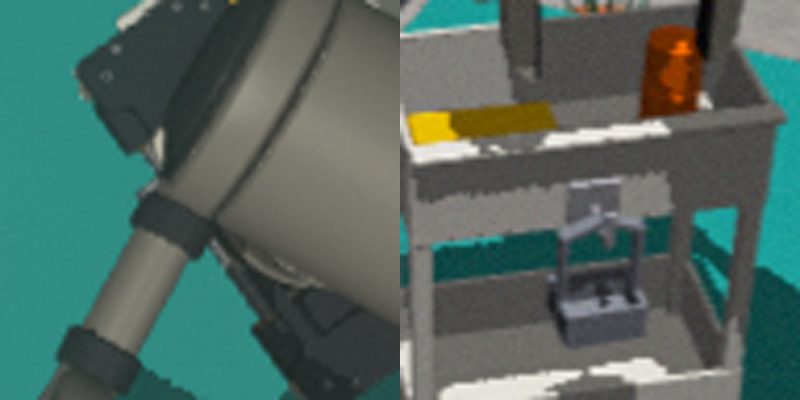

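The crop shows the open fingers above and to either side of the handle (arch peak at about crop (600,215)), with the deodorant and box undisturbed. Descending slowly and watching the force.

Call:
{"op": "apply_moves", "data": {"rows": [{"xyz": [0, 0, 30], "turn": 0}, {"xyz": [0, 0, 30], "turn": 0}, {"xyz": [0, 0, 25], "turn": 0}, {"xyz": [0, 0, 15], "turn": 0}, {"xyz": [0, 0, 10], "turn": 0}, {"xyz": [0, 0, 0], "turn": 0}]}}

```text
time: 10.5
tool_pos: [0.5039, -0.1983, 0.2069]
tool_rot: [3.141, 0.0, -0.96]
contact_force: [0.3, 0.8, 0.7]
opening: 0.0919
```

Call:
{"op": "apply_moves", "data": {"rows": [{"xyz": [0, 0, 3], "turn": 0}, {"xyz": [0, 0, 3], "turn": 0}, {"xyz": [0, 0, 2], "turn": 0}, {"xyz": [0, 0, 0], "turn": 0}, {"xyz": [0, 0, 0], "turn": 0}]}}

```text
time: 11.12
tool_pos: [0.504, -0.1983, 0.1992]
tool_rot: [-3.142, -0.0, -0.96]
contact_force: [-0.3, 0.2, -0.5]
opening: 0.0916
```

Call:
{"op": "apply_moves", "data": {"rows": [{"xyz": [0, 0, 2], "turn": 0}, {"xyz": [0, 0, 2], "turn": 0}, {"xyz": [0, 0, 1], "turn": 0}, {"xyz": [0, 0, 0], "turn": 0}]}}

```text
time: 11.62
tool_pos: [0.5039, -0.1982, 0.194]
tool_rot: [3.141, 0.0, -0.96]
contact_force: [-0.2, 0.3, 0.2]
opening: 0.0918
```

Call:
{"op": "apply_moves", "data": {"rows": [{"xyz": [0, 0, 1], "turn": 0}, {"xyz": [0, 0, 1], "turn": 0}, {"xyz": [0, 0, 0], "turn": 0}]}}

```text
time: 12.0
tool_pos: [0.5039, -0.1983, 0.192]
tool_rot: [3.141, 0.0, -0.96]
contact_force: [0.0, 0.2, -0.8]
opening: 0.0919
```

Call:
{"op": "apply_moves", "data": {"rows": [{"xyz": [0, 0, 1], "turn": 0}, {"xyz": [0, 0, 0], "turn": 0}]}}

```text
time: 12.25
tool_pos: [0.5039, -0.1983, 0.191]
tool_rot: [3.142, 0.0, -0.96]
contact_force: [0.6, -0.6, 0.7]
opening: 0.0918
```

Call:
{"op": "apply_moves", "data": {"rows": [{"xyz": [0, 0, 1], "turn": 0}, {"xyz": [0, 0, 0], "turn": 0}]}}

```text
time: 12.5
tool_pos: [0.504, -0.1983, 0.1905]
tool_rot: [-3.141, -0.001, -0.96]
contact_force: [-1.4, 0.6, 4.2]
opening: 0.0919
```

The body meets the lip at TCP z = 0.1905, leaving about 3.5 mm of straight leg between the fingertips. Closing gently.

Call:
{"op": "apply_moves", "data": {"rows": [{"xyz": [0, 0, -0.3], "turn": 0}, {"xyz": [0, 0, 0], "turn": 0}, {"xyz": [0, 0, 0], "turn": 0}, {"xyz": [0, 0, 0], "turn": 0}, {"xyz": [0, 0, 0], "turn": 0}, {"xyz": [0, 0, 0], "turn": 0}, {"xyz": [0, 0, 0], "turn": 0}], "gripper": 0.45, "newtons": 10}}

```text
time: 13.38
tool_pos: [0.504, -0.1984, 0.1906]
tool_rot: [-3.141, -0.0, -0.96]
contact_force: [-0.8, 0.8, 4.9]
opening: 0.0499
```

```bash
python3 - <<'E'
from h import *
go(cad([-.094,0,.19]),CY)
c=robot.read_camera("side")
u,v=290,150;cv2.imwrite("pics/z4.png",cv2.resize(c["frame"][v-40:v+40,u-45:u+45],(720,640)[:2],interpolation=cv2.INTER_CUBIC)[:600])
E
```

```text
t 13.375 tcp [ 0.504  -0.1984  0.1906] rot [-3.141 -0.    -0.96 ] F [-0.8  0.8  4.9] op 0.0499
shift mm [-0.9  0.4  0.6] turn -0.0
```

View pics/z4.png

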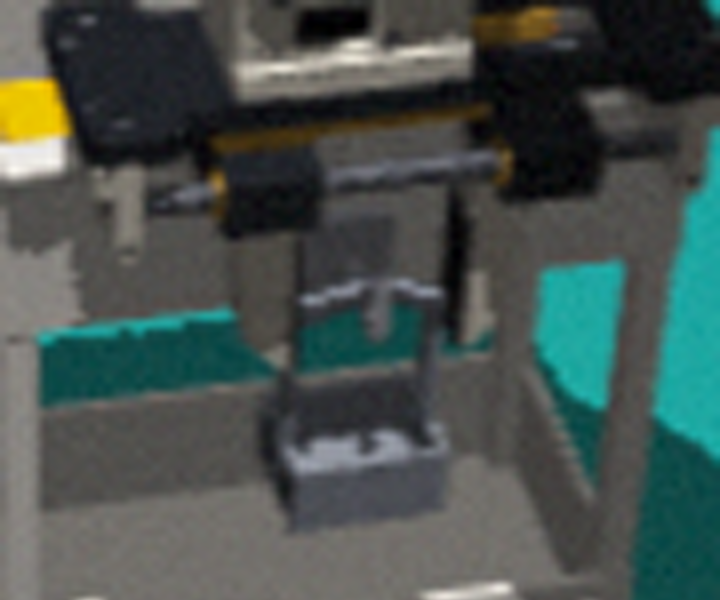

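The picture shows the fingertips just on the handle's shoulders (crop (290,340) and (440,320)), and the opening of 49.9 mm matches the handle width. Tighten and lift slowly.

Call:
{"op": "apply_moves", "data": {"rows": [{"xyz": [0, 0, 0], "turn": 0}, {"xyz": [0, 0, 0], "turn": 0}, {"xyz": [0, 0, -1], "turn": 0}, {"xyz": [0, 0, -2], "turn": 0}, {"xyz": [0, 0, -2], "turn": 0}, {"xyz": [0, 0, 0], "turn": 0}], "newtons": 25, "gripper": 0.4}}

```text
time: 14.18
tool_pos: [0.5039, -0.1983, 0.1954]
tool_rot: [3.142, -0.0, -0.96]
contact_force: [0.3, -0.3, -0.5]
opening: 0.0491
```

Call:
{"op": "apply_moves", "data": {"rows": [{"xyz": [0, 0, -3], "turn": 0}, {"xyz": [0, 0, -4], "turn": 0}, {"xyz": [0, 0, -4], "turn": 0}, {"xyz": [0, 0, -4], "turn": 0}, {"xyz": [0, 0, -4], "turn": 0}, {"xyz": [0, 0, -4], "turn": 0}, {"xyz": [0, 0, -3], "turn": 0}, {"xyz": [0, 0, -1], "turn": 0}, {"xyz": [0, 0, 0], "turn": 0}]}}

```text
time: 15.3
tool_pos: [0.5039, -0.1983, 0.2224]
tool_rot: [3.142, -0.0, -0.96]
contact_force: [-0.3, 0.1, -1.5]
opening: 0.0492
```

```bash
python3 - <<'E'
from h import *
go(cad([-.094,0,.19]),CY)
c=robot.read_camera("side")
u,v=290,150;cv2.imwrite("pics/z5.png",cv2.resize(c["frame"][v-40:v+40,u-45:u+45],(720,640)[:2],interpolation=cv2.INTER_CUBIC)[:600])
E
```

```text
t 15.3 tcp [ 0.5039 -0.1983  0.2224] rot [ 3.142 -0.    -0.96 ] F [-0.3  0.1 -1.5] op 0.0492
shift mm [-0.8  0.4 32.4] turn -0.0
```

View pics/z5.png

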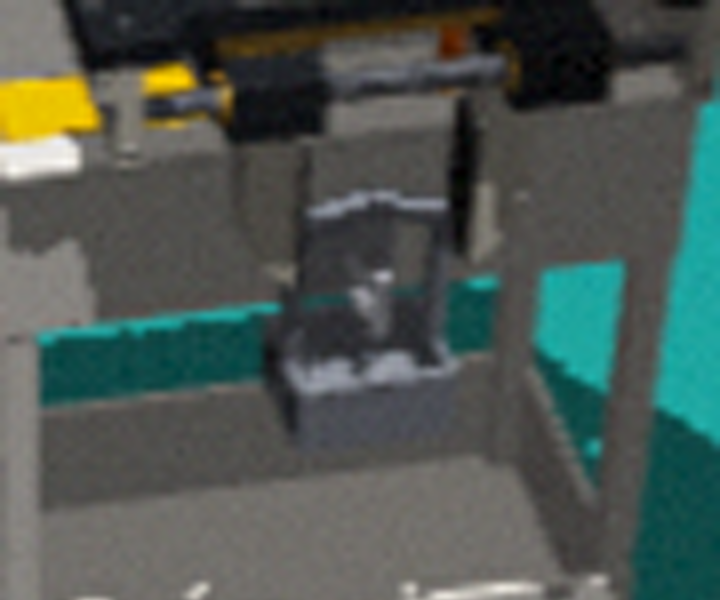

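The basket has lifted with the grip. The handle peak (375,195) is well above the hook tip (380,275), and the box top is still under the bar. Now draw it straight forward.

Call:
{"op": "apply_moves", "data": {"rows": [{"xyz": [-4, 0, 0], "turn": 0}, {"xyz": [-8, 0, 0], "turn": 0}, {"xyz": [-12, 0, 0], "turn": 0}, {"xyz": [-14, 0, 0], "turn": 0}, {"xyz": [-14, 0, 0], "turn": 0}, {"xyz": [-14, 0, 0], "turn": 0}, {"xyz": [-14, 0, 0], "turn": 0}, {"xyz": [-12, 0, 0], "turn": 0}, {"xyz": [-8, 0, 0], "turn": 0}, {"xyz": [-4, 0, 0], "turn": 0}]}}

```text
time: 16.6
tool_pos: [0.4441, -0.1127, 0.2224]
tool_rot: [-3.142, -0.0, -0.96]
contact_force: [-1.1, -0.5, 0.3]
opening: 0.0494
```

```bash
python3 - <<'E'
from h import *
a=.029;R=np.array([[np.cos(a),-np.sin(a)],[np.sin(a),np.cos(a)]])
B=np.array([.5135,.1185])+R@[0,.061];print(B)
print(tocad(robot.observe()["tool_pos"]))
go([B[0],B[1],.2224],-.3)
E
```

```text
[0.51173125 0.17947435]
[-0.19760109  0.00044724  0.22244343]
t 16.6 tcp [ 0.4441 -0.1127  0.2224] rot [-3.142 -0.    -0.96 ] F [-1.1 -0.5  0.3] op 0.0494
shift mm [-200.6 -223.    -0. ] turn -0.66
```

Call:
{"op": "apply_moves", "data": {"rows": [{"xyz": [-5, -6, 0], "turn": 0}, {"xyz": [-13, -15, 0], "turn": 0}, {"xyz": [-20, -22, 0], "turn": 0}, {"xyz": [-23, -26, 0], "turn": 0}, {"xyz": [-26, -28, 0], "turn": 0}, {"xyz": [-26, -28, 0], "turn": 0}, {"xyz": [-26, -28, 0], "turn": 0}, {"xyz": [-24, -28, 0], "turn": 0}, {"xyz": [-20, -22, 0], "turn": 0}, {"xyz": [-12, -14, 0], "turn": 0}]}}

```text
time: 17.85
tool_pos: [0.5106, 0.1726, 0.2221]
tool_rot: [3.141, 0.0, -0.959]
contact_force: [0.4, -0.0, -0.8]
opening: 0.0491
```

Call:
{"op": "apply_moves", "data": {"rows": [{"xyz": [-5, -6, 0], "turn": 0}, {"xyz": [0, 0, 4], "turn": 0}, {"xyz": [0, 0, 10], "turn": 0}, {"xyz": [0, 0, 15], "turn": 0}, {"xyz": [0, 0, 20], "turn": 0}, {"xyz": [0, 0, 20], "turn": 0}, {"xyz": [0, 0, 15], "turn": 0}, {"xyz": [0, 0, 10], "turn": 0}, {"xyz": [0, 0, 6], "turn": 0}, {"xyz": [0, 0, 0], "turn": 0}]}}

```text
time: 19.1
tool_pos: [0.5123, 0.1786, 0.1222]
tool_rot: [3.141, -0.0, -0.96]
contact_force: [-0.4, 0.4, -0.3]
opening: 0.0493
```

```bash
python3 - <<'E'
from h import *
go([.5117,.1795,.0665],-.96)
c=robot.read_camera("side")
u,v=proj(c,[.51,.17,.09]).astype(int);print(u,v);cv2.imwrite("pics/z6.png",cv2.resize(c["frame"][v-70:v+70,u-90:u+90],(720,560),interpolation=cv2.INTER_CUBIC))
E
```

```text
t 19.1 tcp [0.5123 0.1786 0.1222] rot [ 3.141 -0.    -0.96 ] F [-0.4  0.4 -0.3] op 0.0493
shift mm [-1.1 -0.  55.7] turn -0.0
222 290
```

View pics/z6.png

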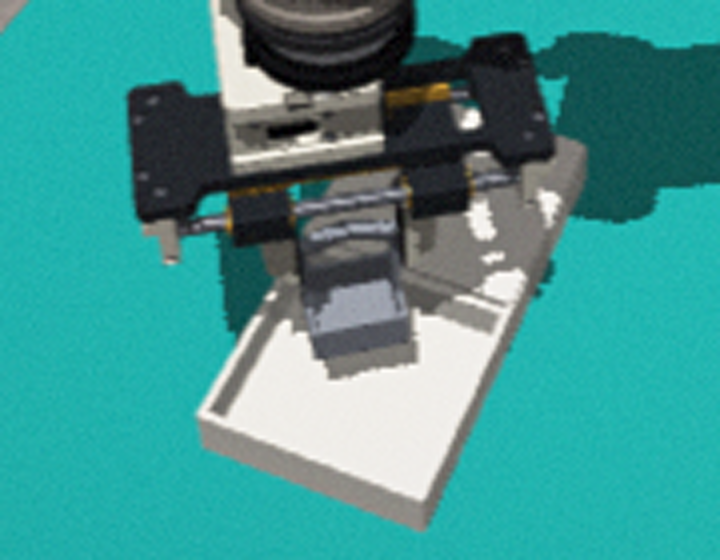

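The basket hangs over the bay from the fingertips, clear of the walls (box at crop (300–412, 290–355)). Lowering to touch.

Call:
{"op": "apply_moves", "data": {"rows": [{"xyz": [0, 0, 8], "turn": 0}, {"xyz": [0, 0, 14], "turn": 0}, {"xyz": [0, 0, 14], "turn": 0}, {"xyz": [0, 0, 8], "turn": 0}, {"xyz": [0, 0, 4], "turn": 0}, {"xyz": [0, 0, 2], "turn": 0}, {"xyz": [0, 0, 0], "turn": 0}]}}

```text
time: 20.02
tool_pos: [0.5125, 0.1787, 0.0725]
tool_rot: [-3.141, -0.0, -0.96]
contact_force: [0.0, -0.2, -0.7]
opening: 0.0491
```

Call:
{"op": "apply_moves", "data": {"rows": [{"xyz": [0, 0, 1], "turn": 0}, {"xyz": [0, 0, 1], "turn": 0}, {"xyz": [0, 0, 1], "turn": 0}, {"xyz": [0, 0, 1], "turn": 0}, {"xyz": [0, 0, 0], "turn": 0}]}}

```text
time: 20.65
tool_pos: [0.5123, 0.1786, 0.0682]
tool_rot: [3.141, -0.0, -0.96]
contact_force: [0.6, -0.4, -0.8]
opening: 0.049
```

Call:
{"op": "apply_moves", "data": {"rows": [{"xyz": [0, 0, 1], "turn": 0}, {"xyz": [0, 0, 0], "turn": 0}]}}

```text
time: 20.9
tool_pos: [0.5123, 0.1786, 0.0673]
tool_rot: [3.141, -0.0, -0.96]
contact_force: [-0.5, 0.3, -0.7]
opening: 0.0492
```

Call:
{"op": "apply_moves", "data": {"rows": [{"xyz": [0, 0, 0.5], "turn": 0}, {"xyz": [0, 0, 0.5], "turn": 0}, {"xyz": [0, 0, 0], "turn": 0}]}}

```text
time: 21.28
tool_pos: [0.5124, 0.1786, 0.0664]
tool_rot: [-3.142, -0.0, -0.96]
contact_force: [0.0, -0.5, -0.6]
opening: 0.049
```

Call:
{"op": "apply_moves", "data": {"rows": [{"xyz": [0, 0, 0.5], "turn": 0}, {"xyz": [0, 0, 0], "turn": 0}]}}

```text
time: 21.52
tool_pos: [0.5124, 0.1786, 0.0663]
tool_rot: [-3.141, -0.0, -0.96]
contact_force: [-1.7, -0.9, 6.1]
opening: 0.0491
```

Floor contact came at z = 0.0663, against 0.0666 predicted. Release and go straight up.

Call:
{"op": "apply_moves", "data": {"rows": [{"xyz": [0, 0, 0], "turn": 0}, {"xyz": [0, 0, 0], "turn": 0}, {"xyz": [0, 0, 0], "turn": 0}, {"xyz": [0, 0, 0], "turn": 0}, {"xyz": [0, 0, 0], "turn": 0}, {"xyz": [0, 0, 0], "turn": 0}], "gripper": 0.8, "newtons": 3}}

```text
time: 22.28
tool_pos: [0.5123, 0.1786, 0.0658]
tool_rot: [3.142, -0.0, -0.96]
contact_force: [-1.0, 0.9, 0.0]
opening: 0.0737
```

Call:
{"op": "apply_moves", "data": {"rows": [{"xyz": [0, 0, -5], "turn": 0}, {"xyz": [0, 0, -15], "turn": 0}, {"xyz": [0, 0, -30], "turn": 0}, {"xyz": [0, 0, -50], "turn": 0}, {"xyz": [0, 0, -50], "turn": 0}, {"xyz": [0, 0, -50], "turn": 0}, {"xyz": [0, 0, 0], "turn": 0}, {"xyz": [0, 0, 0], "turn": 0}]}}

```text
time: 23.28
tool_pos: [0.5119, 0.1786, 0.2661]
tool_rot: [-3.141, -0.0, -0.96]
contact_force: [0.2, -0.4, -0.7]
opening: 0.0733
```

```bash
python3 - <<'E'
from h import *
go([.5117,.1795,.0665],-.96)
c=robot.read_camera("side")
for z in(.004,.028,.083):print(proj(c,[.5145,.1755,z]).round(1))
u,v=222,285;cv2.imwrite("pics/z7.png",cv2.resize(c["frame"][v-70:v+70,u-90:u+90],(720,560),interpolation=cv2.INTER_CUBIC))
E
```

```text
t 23.275 tcp [0.5119 0.1786 0.2661] rot [-3.141 -0.    -0.96 ] F [ 0.2 -0.4 -0.7] op 0.0733
shift mm [ -0.9  -0.3 199.6] turn -0.0
[221.4 315. ]
[220.9 308.8]
[219.6 293.9]
```

View pics/z7.png

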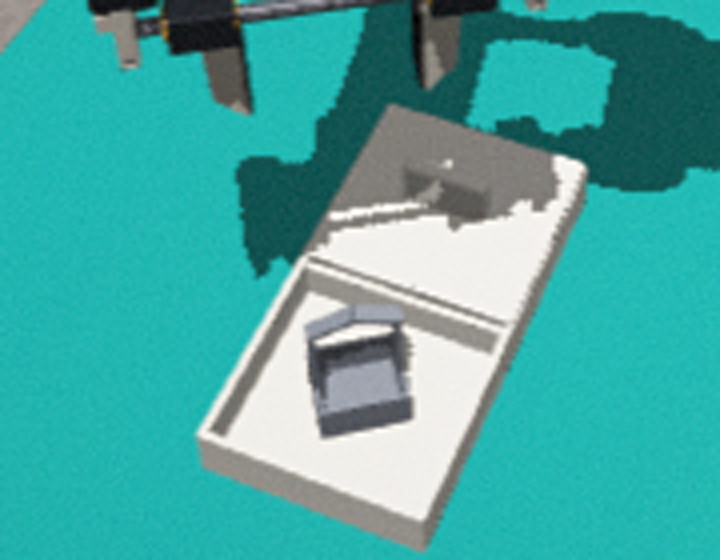

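The basket stands upright in the middle of the open bay. Its handle peak is at pixel (220.8, 292.5), against (219.6, 293.9) predicted for upright. The cover is still over the comb bay and the gripper is clear.

```bash
python3 -c "
from cell import robot
print(robot.hand_in())"
```

```text
the job is handed in; nothing more can be done
None
```

I slid the cover across to its stop, unhooked the basket and set it down standing in the empty bay, then handed the job in at about 23 s of the 66 s. The hand-in gave no verdict, so the result below rests on my own checks.

- **Cover:** it moved about 118 mm until it stopped and the force rose to 21 N. In the last picture it still lies over the comb bay.
- **Unhooking:** the moves cannot tilt the tool, so I did not use the leaning grasp the task suggests. I came straight down until the gripper body just touched the lip (about 5 N) and gripped the handle's shoulders with the last 3.5 mm of the fingertips. I then raised it 32 mm, which cleared the tip in the picture, and drew it 104 mm forward. I saw no sign of slip or of dragging on the hook.
- **Placing:** the basket touched the floor within 0.5 mm of the predicted height (TCP 0.0663 m), and I opened the fingers there, so it was not dropped. The last picture shows it upright near the middle of the bay, with the handle peak within 2 pixels of where it should be, and the gripper clear.
- **Bystanders:** the box and deodorant looked undisturbed while I worked at the caddy, though the last picture does not include them. The comb and tweezer were under the closed cover and could not be seen at the end.

No check failed or disagreed.

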